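Load the jars into the steamer, lock its lid and clip it down

ROBOT

A 7-joint arm with a two-finger parallel gripper is mounted at the origin on the work surface. World frame = base frame: x ahead of the robot, y to its left, z up, the work surface at z = 0. Lengths are in mm, angles in rad, forces in N, time in s.
With the tool pointing down it reaches from about 400 to 900 mm from the base axis. Payload 5.6 kg.
Tool frame: the origin (TCP) lies midway between the tips of the shut fingers; the grasp point (between the pads) lies 19 mm behind it; z points along the fingers, y is the line along which they close (so a half turn about z gives the same grasp; the last joint's range is limited). The gripper opens to 92 mm and grips with 3 to 60 N. Pads are 20 mm wide; open, the fingers measure 128 mm over their backs; the gripper's body (75 mm by 189 mm) begins 69 mm behind the grasp point.
Start: joints at [1.238, 0.468, -0.012, 1.603, 0.006, 1.071, -0.056], TCP at [185.702, -622.915, 214.592] pointing down, gripper open.
Joint ranges: [-2.53, 2.53], [-0.31, 2.02], [-1.57, 1.55], [0.28, 2.44], [-1.29, 4.43], [0.15, 1.84], [-2.92, 2.92]. Speed limits (rad/s): [2.57, 2.57, 3.14, 3.14, 3.14, 3.14, 3.14].

INTERFACE

Orientations are given as a rotation vector (axis times angle).
In Python, from cell import robot, grip, kin, viewer gives the robot as it stands. Calls block until the motion is done:
- robot.movep(position, orientation): joint-space move of the TCP to a pose.
- robot.servo_line(position, feed=150, rotation=None): straight line of the TCP; rotation=None keeps the orientation; feed is the mean speed in mm/s.
- robot.goto_joints(angles): joint-space move.
- grip(opening, newtons=None): opening from 0.0 (shut) to 1.0 (fully open); newtons is the grip in N (None keeps the last); returns when the fingers have stopped.
- robot.hold(seconds).
- kin.ik(position, orientation): joint angles nearest the present ones, or None.
- robot.observe(): the state.
- viewer.read_camera(name): name is "scene" or "top" or "wrist"; returns the picture (400x640x3 uint8, red, green, blue); there is no depth.
- viewer.camera_info(name): a dict with "camera_matrix" (3x3 intrinsics, pixels), "k1" (the pictures are not rectified: a ray, as slopes to the right and down, at radius r is drawn at 1 + k1 r^2 times it, then the intrinsics apply), "R" (3x3) and "t" (3): a world point X has camera coordinates R X + t. Camera axes: x right, y down, z forward; pixel columns grow to the right and rows downward; lengths in mm; the calibration is good to about 2 mm. A picture is of the moment at which its call begins: read the wrist's pose just before it. camera_info takes no time and is no camera call; for the wrist camera it gives the pose at the moment of the call.
A pose or a line that the arm cannot do raises robot.IKError and nothing moves.
- robot.job_done(): hands the job in; it is judged then, once.
Trained networks look in the newest picture that a camera, given by its name, has taken for a name from the list of things; names that differ only in an ending like _2 or _b are one class to them, and where a whole thing is asked for, a point or a joint stands for the part that bears it (a point fixed in the world has none). Each returns a list of dicts, best first, with "confidence" (0 to 1); they miss things now and then, are a little off and sometimes report something else, mostly with a low value. They report only what shows in the picture. A call takes as long as a camera call. They do not tell look-alikes from the thing itself.
- viewer.silhouettes(name, camera): "mask" (400x640 bool, what is visible of it).
- viewer.pinpoint(name, camera): "at" ([x, y, z] in mm, in the coordinates of the camera as it stood for that picture, good to about 4 mm: a listed point, or the origin of a listed thing).
The state is a dict: "t": time; "joints": joint angles; "joint_velocities": joint speeds; "joint_torque": joint torques, N m; "tcp_pos": TCP position; "tcp_rot": TCP orientation; "contact_force": force on the tool from outside, world axes, zero at the start; "wrist_torque": the same for the moment, N m; "grip_width": opening from 0.0 (shut) to 1.0 (fully open); "grip_force": force on a finger pad.
Only numpy, scipy, OpenCV 4.12 (cv2) and the standard library are available. Lean on these libraries where they do the work, as an engineer would, in place of code of your own. Each camera call takes 0.05 s, during which the arm holds its last target. There are 200 camera calls.

TASK

Stand every small yellow-capped jar upright in the steamer without dropping any, then put the lid on: press it lightly and turn it clockwise until its two yellow tabs drop through the slots in the ring, and keep turning clockwise to the stop, where its bar handle lines up with the pot's two side handles. Then fold both red clips fully down over the lid, and leave the ladle, the spatula and the mug where they are.

Things in the scene. Friction and masses are not known exactly. Their poses are not given: they have to be found in the camera images.
- pot: stainless steamer pot fixed to the bench; origin on its axis at bench height, z up. Black side handles at its +x and -x sides reach 146 mm from the axis, 75 mm high; red clips hinge at its +y and -y sides. Above its rim flange lies a dark slotted locking ring: inner radius 107, outer 123, underside 110 and top 116 mm above the bench, so a 10 mm high groove runs under it
- pot_tray (a point): centre of the tray floor inside the pot, 25 mm above the pot's origin. The pot is 96 mm in radius inside; its mouth (the rim flange's inner edge) has radius 92 mm, 100 mm above the bench
- pot_rim (a point): centre of the flat rim flange's top, 100 mm above the pot's origin (radius 92 to 121 mm); the lid rests here. The ring above has two slots half a turn apart, 45 mm wide, floors yellow, for the lid's 24 mm tabs. The slots' angle changes with each start and is not read out: 0.5 to 1.0 rad anticlockwise (seen from above) of the pot's +x and -x. See them from above or feel for them
- pot_groove (a point): on the pot's axis, mid-height in the groove under the ring (105 mm up). Steel stops in the groove halt the lid's tabs, turning clockwise seen from above, once they lie along the pot's x axis; nothing else lies in the groove
- lid: round stainless lid, 0.45 kg, at first flat on the bench; origin at the centre of its underside, z up. Radius 103 mm (bevelled to 100 below), edge 16 mm high, dome 22 mm. Two yellow tabs on its x axis, +x and -x, 24 mm wide, 6 mm thick, level with the underside, reach 119 mm out. Resting on the ring its origin is 116 mm above the pot's; dropped in, 100 mm, with 4 mm play sideways and upward
- lid_bar (a point): middle of the lid's black bar handle, 46 mm above its underside. The bar runs along the lid's x axis (in line with the tabs), 90 mm long, 12 mm thick, from 32 to 60 mm above the underside. The lid looks and works the same after a half turn; locked, bar and tabs lie along the pot's x axis
- jar1: small glass preserving jar with red-brown contents and a yellow twist cap, 50 mm in diameter, 60 mm tall (cap: the top 14 mm, same diameter), 0.11 to 0.22 kg. Origin: centre of its underside; z up through the cap. Three or four of jar1 to jar4 are present
- jar2: small glass preserving jar with red-brown contents and a yellow twist cap, 50 mm in diameter, 60 mm tall (cap: the top 14 mm, same diameter), 0.11 to 0.22 kg. Origin: centre of its underside; z up through the cap. Three or four of jar1 to jar4 are present
- jar3: small glass preserving jar with red-brown contents and a yellow twist cap, 50 mm in diameter, 60 mm tall (cap: the top 14 mm, same diameter), 0.11 to 0.22 kg. Origin: centre of its underside; z up through the cap. Three or four of jar1 to jar4 are present
- jar4: small glass preserving jar with red-brown contents and a yellow twist cap, 50 mm in diameter, 60 mm tall (cap: the top 14 mm, same diameter), 0.11 to 0.22 kg. Origin: centre of its underside; z up through the cap. Three or four of jar1 to jar4 are present
- clip_left (a joint): hinge angle in rad of the red flat clip at the pot's +y side: 0 = closed, flat over the lid's edge (end stop); grows as its tip swings up and outward; 1.57 = upright; 2.0 = leaning outward (end stop). Starts at 1.7 to 2.0. Stiff: stays where left (friction 0.06 N m)
- clip_right (a joint): hinge angle in rad of the red flat clip at the pot's -y side: 0 = closed, flat over the lid's edge (end stop); grows as its tip swings up and outward; 1.57 = upright; 2.0 = leaning outward (end stop). Starts at 1.7 to 2.0. Stiff: stays where left (friction 0.06 N m)
- clip_left_hinge (a point): hinge pin of the left (+y side) clip, 131 mm from the pot's axis, 125.5 mm above the bench. The red arm is 54 mm from pin to tip, 26 mm wide, 5 mm thick; closed it points level from the pin to the pot's axis, 4 mm above the edge of a lid that has dropped in (a lid on top of the ring blocks it). A steel bracket 40 mm wide, 10 mm thick, under the pin reaches 127 mm above the bench
- clip_right_hinge (a point): hinge pin of the right (-y side) clip, 131 mm from the pot's axis, 125.5 mm above the bench. The red arm is 54 mm from pin to tip, 26 mm wide, 5 mm thick; closed it points level from the pin to the pot's axis, 4 mm above the edge of a lid that has dropped in (a lid on top of the ring blocks it). A steel bracket 40 mm wide, 10 mm thick, under the pin reaches 127 mm above the bench
- ladle: bystander: aluminium ladle lying on the bench, 280 mm long, origin under the bowl
- spatula: bystander: green silicone spatula lying on the bench, 260 mm long, origin near its middle
- mug: bystander: blue mug, 80 mm across, 85 mm tall, standing on the bench, origin under its centre
Mind the look-alikes: they are no part of the job. Leave any purple or turquoise look-alike of the jar2 alone.

How it is judged (in metres and radians):
On the way, in this order (a step that is already met when the one before it is completed fails the run):
1. every jar stands upright on the steamer's tray (horizontal distance between each of jar1, jar2, jar3, jar4 and pot below 0.075 m and z of jar1 in the frame of pot between 0.018 and 0.034 m and angle between each of jar1, jar2, jar3, jar4's own z axis and vertical below 0.2 rad and z of jar2 in the frame of pot between 0.018 and 0.034 m and z of jar3 in the frame of pot between 0.018 and 0.034 m and z of jar4 in the frame of pot between 0.018 and 0.034 m), for 0.2 s.
2. the lid has dropped through the slots onto the rim, not yet turned home (z of lid in the frame of pot below 0.105 m and horizontal distance between lid and pot below 0.008 m and angle between lid's own z axis and vertical below 0.04 rad and angle between the x axis of lid and the x axis of pot, either way round above 0.25 rad), for 0.1 s.
3. the lid is turned home: its bar in line with the side handles (z of lid in the frame of pot below 0.105 m and horizontal distance between lid and pot below 0.008 m and angle between lid's own z axis and vertical below 0.04 rad and angle between the x axis of lid and the x axis of pot, either way round below 0.12 rad), for 0.2 s.
4. both clips are folded down over the lid (all of step 3 and value of joint each of clip_left, clip_right below 0.1 rad), for 0.2 s.
At the end, for the whole second after the job is handed in: Every jar stands upright (0.2 rad) on the tray in the pot; the lid lies on the rim (origin under 105 mm over the pot's, 8 mm off its axis, level to 0.04 rad), turned to within 0.12 rad of the pot's x axis; both clips within 0.1 rad of closed; jars and lid at rest (all of step 1 and all of step 4 and linear speed of each of jar1, jar2, jar3, jar4, lid below 0.02 m/s); the robot touches nothing.
It fails at once if a bystander (ladle, spatula or mug) is moved more than 20 mm (distance of any of ladle, spatula, mug from where it was at the start of the episode above 0.02 m).
It fails at once if a jar is let fall into the pot (from more than about 35 mm) ((linear speed of jar1 above 0.85 m/s and horizontal distance between jar1 and pot below 0.09 m and z of jar1 in the frame of pot below 0.15 m and contact force between the fingers and jar1 below 0.1 N) or (linear speed of jar2 above 0.85 m/s and horizontal distance between jar2 and pot below 0.09 m and z of jar2 in the frame of pot below 0.15 m and contact force between the fingers and jar2 below 0.1 N) or (linear speed of jar3 above 0.85 m/s and horizontal distance between jar3 and pot below 0.09 m and z of jar3 in the frame of pot below 0.15 m and contact force between the fingers and jar3 below 0.1 N) or (linear speed of jar4 above 0.85 m/s and horizontal distance between jar4 and pot below 0.09 m and z of jar4 in the frame of pot below 0.15 m and contact force between the fingers and jar4 below 0.1 N)).
Of jar1, jar2, jar3, jar4 only 3 to 4 are there at a start; the rules pass over those that are not, and their reading is None.
At some moment in a run one of jar1, jar2, jar3, jar4, lid may be knocked a few centimetres aside while the robot is not near it.
It also fails if it takes over 192 s, if anything falls off the work surface, if the arm or the gripper's body presses on something with over 40 N, if the wrist force passes 120 N, or if a joint passes its speed limit or range.

## Working session

There is one attempt and no reset: what is moved stays moved. The work goes in short steps, each a Python script; the robot and the scene stay as the last script left them, time stands still between calls to the robot, and variables do not carry over. Pictures are saved under pics/ and viewed, at most 14 in all, crops included, and the job is handed in when it is done.

```bash
ls; mkdir -p pics
cat > h.py <<'E'
import numpy as np, cv2
from cell import robot, grip, kin, viewer
def cam(name):
    i=viewer.camera_info(name); return {k:np.array(i[k],float) for k in("camera_matrix","R","t")}|{"k1":i["k1"]}
def save(name,f):
    im=viewer.read_camera(name); cv2.imwrite("pics/"+f,cv2.cvtColor(im,cv2.COLOR_RGB2BGR)); return im
def w(c,p): return c["R"].T@(np.array(p)-c["t"])
def proj(c,X):
    p=c["R"]@np.array(X,float)+c["t"]; s=p[:2]/p[2]; s=s*(1+c["k1"]*(s@s)); K=c["camera_matrix"]
    return K[:2,:2]@s+K[:2,2]
def ray(c,u,v,z):
    K=c["camera_matrix"]; d=np.linalg.solve(K[:2,:2],np.array([u,v])-K[:2,2]); s=d.copy()
    for _ in range(10): s=d/(1+c["k1"]*(s@s))
    D=c["R"].T@np.array([s[0],s[1],1]); o=-c["R"].T@c["t"]; return o+D*(z-o[2])/D[2]
def find(n,camn,c=None):
    c=c or cam(camn)
    for d in viewer.pinpoint(n,camn):
        X=w(c,d["at"]); print(n,round(d["confidence"],2),X.round(0),proj(c,X).round(0))
E
python3 - <<'E'
from h import *
print(robot.observe())
for c in("top","scene"):
    save(c,c+"0.png")
    for n in("pot","lid","jar1","clip_left_hinge","clip_right_hinge","lid_bar","ladle","spatula","mug"): find(n,c)
E
```

```text
pics
{'t': 0.0, 'joints': array([ 1.23798437,  0.46837164, -0.01157998,  1.60367108,  0.00598247,
        1.07138668, -0.05629657]), 'joint_velocities': array([-0.00105593,  0.00199815, -0.00171922, -0.00132187, -0.00014168,
       -0.00236652, -0.00038145]), 'joint_torque': array([ 5.89694446e-04, -5.20563126e+01, -1.21301584e-02, -2.43742186e+01,
       -5.66300028e-02,  1.73723779e-02,  1.39947128e-04]), 'tcp_pos': array([ 185.50059466, -622.33369217,  213.62428923]), 'tcp_rot': array([-3.10694367e+00, -4.53251219e-01,  5.94733159e-04]), 'contact_force': array([ 0.50442695, -0.15357057, -0.00205623]), 'wrist_torque': array([-0.06540225,  0.00757412,  0.00725   ]), 'grip_force': 0.0, 'grip_width': 0.9984669065177227}
pot 0.69 [538. 198.   2.] [243. 211.]
lid 0.82 [564. -86.   3.] [329. 202.]
jar1 0.86 [ 404. -420.   -3.] [433. 252.]
jar1 0.8 [ 592. -394.    1.] [423. 194.]
jar1 0.78 [ 541. -487.    0.] [452. 209.]
jar1 0.77 [ 497. -386.    1.] [421. 223.]
jar1 0.56 [ 453. -272.   -3.] [386. 237.]
clip_left_hinge 0.58 [547. 328. 120.] [190. 205.]
clip_right_hinge 0.68 [781. 168.  -0
[... 352 characters left out ...]
] [340. 269.]
pot 0.77 [546. 193.  -1.] [413. 211.]
pot 0.32 [ 586. -394.   -1.] [191. 246.]
lid 0.93 [560. -88.  -5.] [311. 227.]
jar1 0.91 [ 447. -277.   -3.] [239. 203.]
jar1 0.68 [ 536. -491.   -1.] [155. 235.]
jar1 0.67 [ 494. -387.   -1.] [197. 219.]
jar1 0.63 [ 586. -394.   -1.] [191. 246.]
jar1 0.6 [ 401. -424.    3.] [187. 195.]
clip_left_hinge 0.63 [538. 323. 124.] [469. 170.]
clip_left_hinge 0.22 [543. 193.  27.] [414. 203.]
clip_right_hinge 0.62 [548.  61. 128.] [370. 181.]
lid_bar 0.79 [558. -83.  47.] [313. 213.]
lid_bar 0.58 [776. 163.   1.] [432. 284.]
ladle 0.84 [ 760. -140.   -1.] [299. 295.]
spatula 0.94 [778. 164.   1.] [432. 285.]
mug 0.57 [ 346. -118.    0.] [293. 174.]
```

View pics/top0.png

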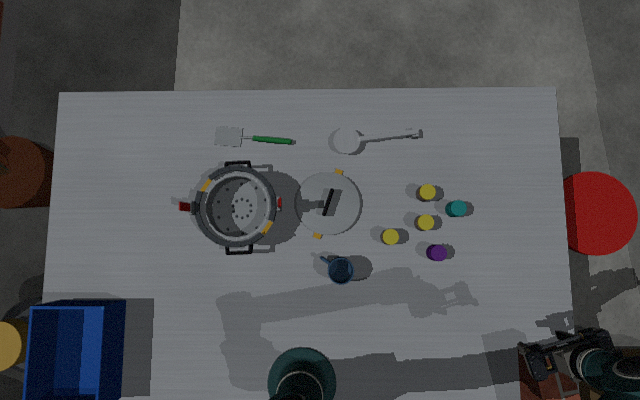

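View pics/scene0.png

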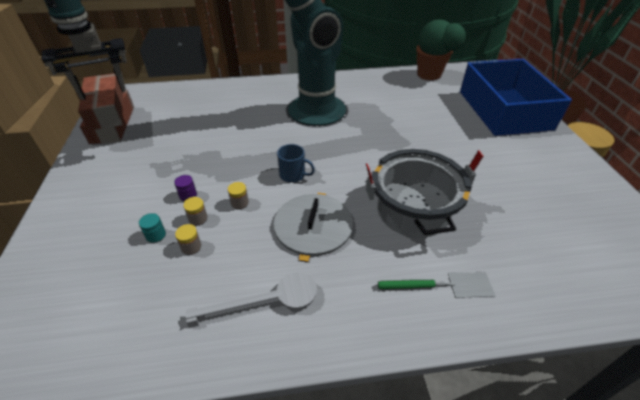

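Run:
```python
import cv2
a=cv2.imread('pics/top0.png')[160:290,180:480]
cv2.imwrite('pics/top0c.png',cv2.resize(a,None,fx=2.66,fy=2.66,interpolation=2))
```

```text
(no output)
```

View pics/top0c.png

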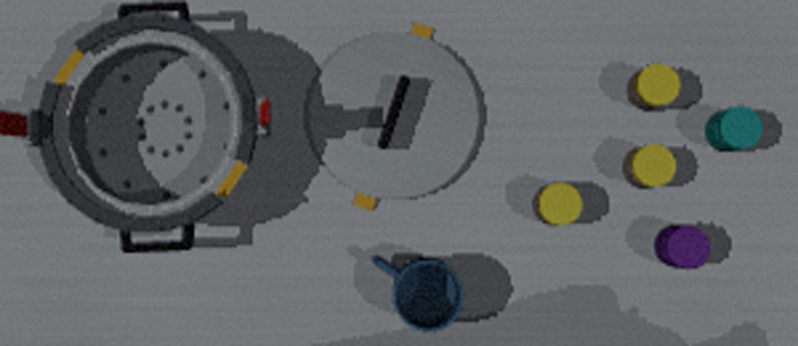

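Candidates in the top picture: yellow jars at (391,236), (426,222) and (428,192). The look-alikes to leave alone are purple (437,252) and turquoise (457,208). The slots are at about (207,185) and (268,228), near 1.0 rad. I'll go above the first jar and take a close look.

```bash
cat >> h.py <<'E'
from scipy.spatial.transform import Rotation as Ro
def rot(a):
    y=np.array([np.cos(a),np.sin(a),0]); z=np.array([0,0,-1.]); return Ro.from_matrix(np.c_[np.cross(y,z),y,z]).as_rotvec()
def ang():  # tool y direction angle
    return np.arctan2(*Ro.from_rotvec(robot.observe()["tcp_rot"]).as_matrix()[[1,0],1])
def best(p,a):  # half turn with the smaller wrist angle
    c=[(abs(q[6]),b) for b in(a,a+np.pi) if (q:=kin.ik(p,rot(b))) is not None]
    return min(c)[1]
def spot(n,camn,near,maxd=60,show=True):
    c=cam(camn); viewer.read_camera(camn); L=[]
    for d in viewer.pinpoint(n,camn):
        X=w(c,d["at"]); r=np.hypot(*(X-near)[:2])
        if show: print(n,round(d["confidence"],2),X.round(0))
        if r<maxd: L.append((r,X))
    return min(L,key=lambda l:l[0])[1] if L else None
E
python3 - <<'E'
from h import *
p=[450,-275,240]; a=best(p,np.deg2rad(20))
robot.movep(p,rot(a)); o=robot.observe(); print(o["t"],o["tcp_pos"],o["joints"].round(2))
c=cam("wrist"); save("wrist","w1.png"); print((-c["R"].T@c["t"]).round(), c["R"][2].round(2))
find("jar1","wrist",c)
E
```

```text
2.6083 [ 449.46073606 -276.37822905  239.84590909] [ 0.91  0.28 -0.51  1.85  0.16  1.05  0.69]
[ 427. -214.  409.] [ 0.08 -0.23 -0.97]
jar1 0.94 [ 402. -426.    3.] [249. 258.]
jar1 0.91 [ 499. -386.    5.] [325. 256.]
jar1 0.8 [ 536. -492.    0.] [324. 324.]
jar1 0.66 [ 593. -396.    1.] [385. 281.]
jar1 0.64 [ 450. -276.   -6.] [319. 169.]
```

View pics/w1.png

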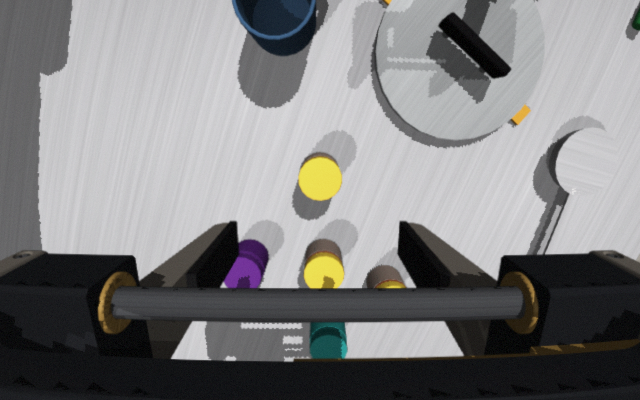

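The close look shows the yellow cap at (320,178), between the fingers. Purple is at (247,262), turquoise at (328,340). Next I pick the jar up and measure the pot from above.

```bash
cat >> h.py <<'E'
def pick(xy,deg,op=0.9):
    p=[*xy,240]; a=best(p,np.deg2rad(deg)); robot.movep(p,rot(a))
    X=spot("jar1","wrist",np.array([*xy,0]),45,False); 
    if X is not None: xy=X[:2]
    print("jar at",np.round(xy)); grip(op); robot.servo_line([*xy,120],300,rot(a)); robot.servo_line([*xy,21],120)
    grip(0.2,20); o=robot.observe(); print("width",o["grip_width"]*92,o["grip_force"])
    robot.servo_line([*xy,260],250)
E
python3 - <<'E'
from h import *
pick([450,-276],20)
p=[520,150,330]; robot.movep(p,rot(best(p,np.pi/2))); o=robot.observe(); print(o["t"],o["grip_width"]*92,o["joints"].round(2))
c=cam("wrist"); save("wrist","w2.png")
for n in("pot","pot_rim","pot_tray","clip_left_hinge","clip_right_hinge"): find(n,"wrist",c)
c=cam("top"); viewer.read_camera("top")
for n in("pot","pot_rim","pot_tray","clip_left_hinge","clip_right_hinge"): find(n,"top",c)
E
```

```text
jar at [ 452. -278.]
width 49.45080553393834 20.000300779938698
8.2417 49.62323780963472 [ 0.52  0.39 -1.1   1.68  0.36  1.3   0.92]
pot 0.65 [544. 190.  -1.] [345. 176.]
pot_rim 0.86 [542. 191.  97.] [352. 187.]
pot_rim 0.48 [ 349. -118.   -5.] [143.  50.]
pot_rim 0.35 [ 498. -388.    2.] [  0. 152.]
pot_rim 0.15 [558. -79.  42.] [167. 190.]
pot_tray 0.72 [544. 194.  25.] [349. 179.]
clip_left_hinge 0.92 [539. 329. 127.] [468. 190.]
clip_right_hinge 0.63 [548.  61. 121.] [248. 196.]
pot 0.68 [540. 198.   4.] [242. 210.]
pot_rim 0.6 [545. 196. 103.] [236. 206.]
pot_rim 0.45 [540. 199.   3.] [242. 210.]
pot_tray 0.64 [544. 197.  25.] [241. 208.]
clip_left_hinge 0.4 [542. 199.  24.] [241. 209.]
clip_right_hinge 0.56 [550.  66. 126.] [277. 203.]
clip_right_hinge 0.39 [ 764. -145.    2.] [346. 143.]
```

View pics/w2.png

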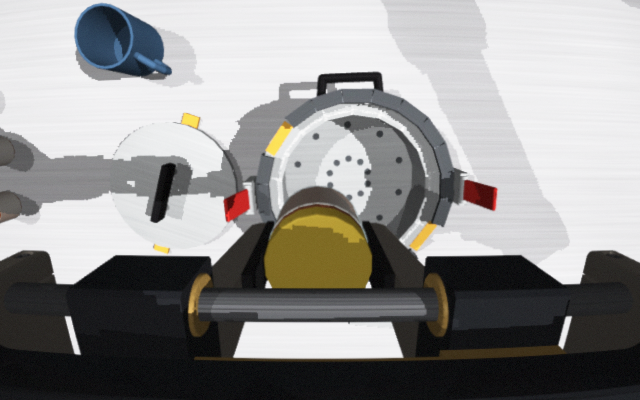

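The picture shows the slot floors at (279,140) and (422,237), and the jar held upright. I'll compute the slot angle and place the jars.

```bash
cat >> h.py <<'E'
POT=np.array([544.,194.]); YAW=0.032
def pw(x,y):
    c,s=np.cos(YAW),np.sin(YAW); return POT+[c*x-s*y,s*x+c*y]
def place(k,r=44):
    t=k*2*np.pi/3; xy=pw(r*np.cos(t),r*np.sin(t)); p=[*xy,260]; a=best(p,t+np.pi/2+YAW)
    robot.movep(p,rot(a)); robot.servo_line([*xy,120],250); robot.servo_line([*xy,48],80)
    z=48
    while z>44 and robot.observe()["contact_force"][2]<3: z-=1; robot.servo_line([*xy,z],30)
    print("z",z,robot.observe()["contact_force"].round(1),robot.observe()["grip_width"]*92); grip(0.66); robot.servo_line([*xy,260],200); print(robot.observe()["t"])
E
python3 - <<'E'
from h import *
c=cam("wrist")
im=cv2.imread("pics/w2.png"); hsv=cv2.cvtColor(im,cv2.COLOR_BGR2HSV); m=cv2.inRange(hsv,(15,130,120),(35,255,255))
n,l,s,ce=cv2.connectedComponentsWithStats(m)
P=[]
for i in range(1,n):
    if s[i,4]>60: 
        X=ray(c,*ce[i],101); print(s[i],ce[i].round(),X.round())
        if np.hypot(*(X[:2]-POT))<130: P.append(X)
if len(P)==2:
    d=P[0]-P[1]; print("mid",(P[0]+P[1])/2,np.arctan2(d[1],d[0]))
place(0)
pick([497,-387],65)
place(1)
E
```

```text
[182 113  18  15 176] [190. 120.] [455.  -8. 101.]
[266 122  26  33 336] [279. 138.] [478. 101. 101.]
[ 265  213  106   75 6558] [318. 254.] [633. 149. 101.]
[410 223  26  27 256] [423. 236.] [607. 290. 101.]
[154 245  15   8  68] [161. 249.] [627. -65. 101.]
[188 275  22  39 351] [196. 292.] [693. -23. 101.]
[443 296   5  32 104] [445. 312.] [725. 333. 101.]
z 45 [-1.6 -1.2  7. ] 49.69394762415351
13.45
jar at [ 494. -386.]
width 49.552559891794786 20.00026635825634
z 45 [-2.5  0.6  8.5] 49.258061933804726
25.7083
```

Run:
```python
from h import *
pick([592,-395],-62)
place(2)
p=[520,60,330]; robot.movep(p,rot(best(p,np.pi/2))); o=robot.observe(); print(o["t"],o["joints"].round(2))
c=cam("wrist"); save("wrist","w3.png")
for n in("jar1","pot_rim","clip_left_hinge","clip_right_hinge","lid","lid_bar"): find(n,"wrist",c)
save("top","t3.png"); find("jar1","top"); find("lid","top"); find("lid_bar","top")
```

```text
jar at [ 571. -355.]
width 49.98123299222589 20.000420585274696
z 45 [-2.8  0.7  9.9] 49.75500451382379
37.775
38.8 [-1.27  0.34  1.38  1.82 -0.35  1.27 -1.36]
jar1 0.84 [527. 151.  24.] [257. 158.]
jar1 0.71 [585. 193.  20.] [227. 118.]
jar1 0.68 [522. 232.  29.] [202. 161.]
jar1 0.68 [ 400. -424.    2.] [593. 231.]
jar1 0.55 [546.  65. 123.] [313. 152.]
pot_rim 0.96 [542. 192. 101.] [213. 154.]
clip_left_hinge 0.63 [536. 325. 124.] [100. 161.]
clip_right_hinge 0.79 [548.  65. 123.] [313. 150.]
clip_right_hinge 0.37 [544. 189.  -5.] [236. 145.]
clip_right_hinge 0.19 [ 348. -119.   -3.] [421. 259.]
lid 0.89 [559. -83.  -7.] [408. 135.]
lid 0.58 [557. -81.  46.] [417. 139.]
lid_bar 0.69 [558. -84.  40.] [418. 138.]
jar1 0.83 [ 543. -483.   -2.] [451. 208.]
jar1 0.79 [ 404. -418.   -2.] [432. 252.]
lid 0.83 [564. -82.   4.] [327. 202.]
lid_bar 0.9 [560. -80.  49.] [327. 202.]
```

View pics/w3.png

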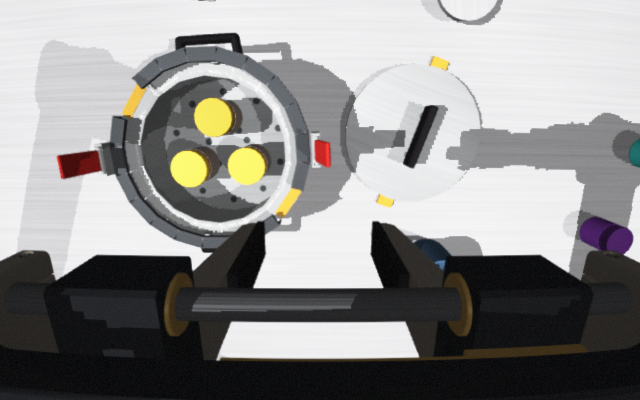

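All three jars stand in the pot at (213,117), (189,168) and (247,166). The third had been knocked and was found again. Next is the lid angle from its tabs (440,63) and (385,201), and a slot refinement from (133,100) and (289,202).

Run:
```python
from h import *
c=cam("wrist")
im=cv2.imread("pics/w3.png"); hsv=cv2.cvtColor(im,cv2.COLOR_BGR2HSV); m=cv2.inRange(hsv,(15,130,120),(35,255,255))
n,l,s,ce=cv2.connectedComponentsWithStats(m)
g=lambda u,v:min((ce[i] for i in range(1,n) if s[i,4]>40),key=lambda q:np.hypot(q[0]-u,q[1]-v))
for pts,z in((((440,63),(385,201)),5),(((133,100),(289,202)),101)):
    A,B=[ray(c,*g(*q),z)[:2] for q in pts]; d=A-B; print(z,A.round(1),B.round(1),"mid",((A+B)/2).round(1),"ang",np.arctan(d[1]/d[0]),"len",np.hypot(*d))
# hinge-pin based yaw
la=-0.33
for b in(la+np.pi/2,la-np.pi/2):
    print(b)
    for xy,z,da in(([560,-83],30,0),(POT,300,1.25-la),(POT,146,1.25-la),(POT,130,0.97-la),(POT,130,0.03-la)):
        q=kin.ik([*xy,z],rot(b+da)); print(None if q is None else np.round(q,2))
    for xy,z,da in((POT,130,0.97-la-np.pi),(POT,130,0.03-la-np.pi)):
        q=kin.ik([*xy,z],rot(b+da)); print('alt',None if q is None else np.round(q,2))
```

```text
5 [ 667.  -120.2] [455.4 -48.3] mid [561.2 -84.2] ang -0.32747199101422203 len 223.44336307952466
101 [608.6 286.9] [479.6  98.1] mid [544.1 192.5] ang 0.9710729629830632 len 228.63413666895275
1.2407963267948965
[-0.2   0.6   0.38  1.95 -0.35  0.65  1.63]
[ 0.49  0.63 -1.31  1.63  0.62  1.37  1.91]
[ 0.47  0.9  -1.33  1.79  0.93  1.25  1.69]
[ 0.46  0.93 -1.33  1.8   0.97  1.24  1.39]
[ 0.11  0.55 -0.67  1.82  0.43  0.92  0.85]
alt [-0.98  0.54  0.78  1.89 -0.48  0.9  -0.57]
alt [-1.14  0.65  1.02  1.9  -0.67  0.98 -1.35]
-1.9007963267948966
[-0.56  0.77  0.88  1.97 -0.83  0.82 -1.1 ]
[-1.12  0.35  0.92  1.73 -0.3   1.21 -0.44]
[-0.97  0.51  0.75  1.88 -0.43  0.92 -0.34]
[-0.98  0.54  0.78  1.89 -0.48  0.9  -0.57]
[-1.14  0.65  1.02  1.9  -0.67  0.98 -1.35]
alt [ 0.46  0.93 -1.33  1.8   0.97  1.24  1.39]
alt [ 0.11  0.55 -0.67  1.82  0.43  0.92  0.85]
```

Run:
```python
from h import *
la=-0.327; b=la-np.pi/2; L=np.array([561,-84.])
p=[*L,200]; robot.movep(p,rot(b)); grip(0.6)
X=spot("lid","wrist",np.array([*L,0])); Y=spot("lid_bar","wrist",np.array([*L,46]))
robot.servo_line([*L,80],250); robot.servo_line([*L,31],80); grip(0.0,40); o=robot.observe(); print(o["grip_width"]*92,o["contact_force"].round(1))
robot.servo_line([*L,45],50); robot.servo_line([*L,300],200)
o=robot.observe(); print(o["t"],o["grip_width"]*92,o["contact_force"].round(1),o["wrist_torque"].round(2))
P=[543.5,193.5]
robot.movep([*P,300],rot(b+1.17-la)); robot.servo_line([*P,200],150)
o=robot.observe(); print(o["t"],o["tcp_pos"],o["contact_force"].round(1),o["joints"].round(2))
save("scene","s4.png"); save("top","t4.png")
a=cv2.imread("pics/t4.png")[150:270,170:330]; e=cv2.imread("pics/s4.png")[100:260,330:530]
cv2.imwrite("pics/c4.png",np.hstack([cv2.resize(a,(400,300)),cv2.resize(e,(375,300))]))
```

```text
lid 0.67 [565. -86.  -8.]
lid_bar 0.59 [557. -82.  46.]
lid_bar 0.49 [584. 195.  22.]
11.527985997573163 [-0.3  0.1  0.4]
44.6417 11.694803696488071 [ 0.4  0.1 -5.1] [ 0.08  0.04 -0.01]
46.5333 [544.38811364 193.09948939 200.81542755] [-0.5 -0.6 -3.6] [-1.13  0.5   0.98  1.85 -0.47  1.05 -0.36]
```

View pics/c4.png

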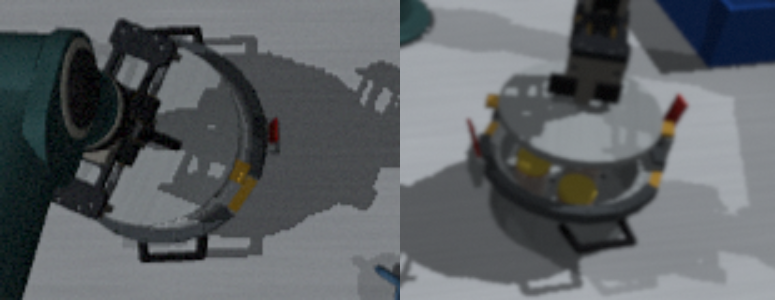

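The lid hangs level over the pot with its tab just anticlockwise of the slot. I'll lower it onto the ring under a force guard and turn it clockwise.

Run:
```python
from h import *
P=[543.5,193.5]; la=-0.327; b=la-np.pi/2
f0=robot.observe()["contact_force"][2]
robot.servo_line([*P,152],100)
z=152; th=1.17; R=lambda:rot(b+th-la)
F=lambda:robot.observe()["contact_force"][2]-f0
def press(f,zmin,feed=30):
    global z
    while z>zmin and F()<f: z-=0.5; robot.servo_line([*P,z],feed,R())
press(5,143); print("ring",z,F())
while th>0.80:
    if F()>9: z+=0.5
    th-=0.025; robot.servo_line([*P,z],100,R())
    press(5,131); 
    o=robot.observe(); print(round(th,3),z,o["tcp_pos"][2].round(1),o["contact_force"].round(1),o["wrist_torque"].round(2))
    if z<137: break
print(o["t"],ang())
```

```text
ring 146.5 7.268531270280264
1.145 146.5 147.0 [-1.6 -0.4  5.3] [-0.17  0.46  0.12]
1.12 147.0 147.0 [-0.2 -0.6  1.5] [-0.08 -0.01  0.15]
1.095 146.5 147.0 [-0.2  0.5  5.3] [-0.15  0.15  0.14]
1.07 131.0 131.1 [-0.8 -0.2 -3.5] [-0.04 -0.06 -0.03]
59.2667 -0.5008165292858628
```

It has dropped in. Now I turn it clockwise to the stop.

Run:
```python
from h import *
P=[543.5,193.5]; la=-0.327; b=la-np.pi/2
robot.hold(0.2)
th=1.07
while th>-0.08:
    th-=0.05 if th>0.2 else 0.02
    robot.servo_line([*P,131],150,rot(b+th-la)); o=robot.observe()
    if abs(o["wrist_torque"][2])>0.8 : break
print(round(th,3),o["t"],o["tcp_pos"].round(1),o["contact_force"].round(1),o["wrist_torque"].round(2),"lid ang",(ang()-b+la).round(3))
```

```text
-0.01 66.2167 [543.6 193.8 131.1] [0.5 0.8 5.7] [ 0.13 -0.03  0.82] lid ang -0.009
```

```bash
cat >> h.py <<'E'
def clip(s):
    pin=pw(0,s*131); inn=(POT-pin)/131
    xy=pin-inn*70; a=best([*xy,160],YAW); rv=rot(a)
    robot.movep([*xy,260],rv); robot.servo_line([*xy,155],200)
    f0=robot.observe()["contact_force"].copy()
    for th in np.r_[np.arange(1.9,0.01,-0.1),0]:
        c=pin+inn*(36*np.cos(th)-2.5*np.sin(th)-10); z=125.5+36*np.sin(th)+2.5*np.cos(th)
        robot.servo_line([*c,z],120)
        o=robot.observe(); df=o["contact_force"]-f0
        if np.linalg.norm(df)>20: print("stop",th); break
    while df[2]<6 and z>124: z-=0.5; robot.servo_line([*c,z],30); df=robot.observe()["contact_force"]-f0
    print("clip",s,round(th,2),z,df.round(1)); robot.servo_line([*c,260],200); print(robot.observe()["t"])
E
python3 - <<'E'
from h import *
P=[543.5,193.5]
grip(0.5); robot.servo_line([*P,135],50); robot.servo_line([*P,280],200); grip(0,20)
clip(1)
p=[520,60,330]; robot.movep(p,rot(best(p,np.pi/2)))
save("wrist","w5.png"); save("scene","s5.png")
E
```

```text
clip 1 0.0 127.5 [-2.1  0.9  8.2]
76.8333
```

View pics/w5.png

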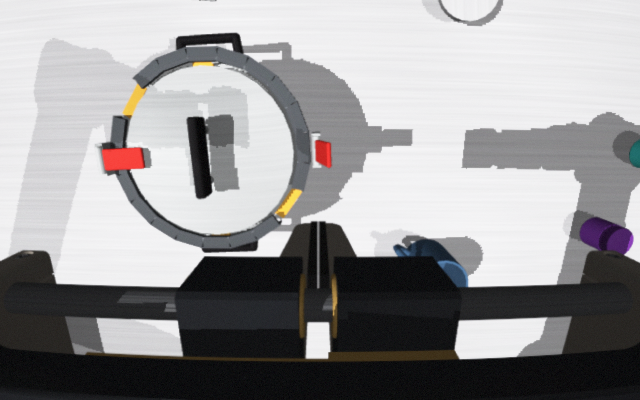

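The left clip lies flat at (123,158). The lid is under the ring with its bar in line with the handles. I'll fold the right clip and check the bar angle.

Run:
```python
from h import *
c=cam("wrist"); A,B=ray(c,194,118,160),ray(c,204,197,160); C,D=ray(c,208,42,75),ray(c,230,243,75)
f=lambda d:np.arctan(d[1]/d[0]); print("bar",f(A-B),((A+B)/2).round(),"handles",f(C-D),((C+D)/2).round())
clip(-1)
p=[520,60,330]; robot.movep(p,rot(best(p,np.pi/2)))
save("wrist","w6.png"); save("scene","s6.png"); find("clip_right_hinge","scene")
for n in("ladle","spatula","mug","lid"): find(n,"top") if n!="ladle" else (viewer.read_camera("top"),find(n,"top"))
a=cv2.imread("pics/w6.png")[20:270,80:360]; e=cv2.imread("pics/s6.png")[120:250,340:500]
cv2.imwrite("pics/c6.png",np.hstack([cv2.resize(a,(400,360)),cv2.resize(e,(400,360))]))
```

```text
bar 0.046968690765720425 [543. 188. 160.] handles 0.046250346020131505 [545. 192.  75.]
clip -1 0.0 128.0 [-2.4  1.9  6.3]
86.1667
clip_right_hinge 0.55 [547.  63. 124.] [371. 182.]
ladle 0.49 [548.  65. 126.] [277. 204.]
spatula 0.8 [782. 171.  -1.] [252. 139.]
mug 0.73 [ 351. -123.   -2.] [341. 268.]
```

View pics/c6.png

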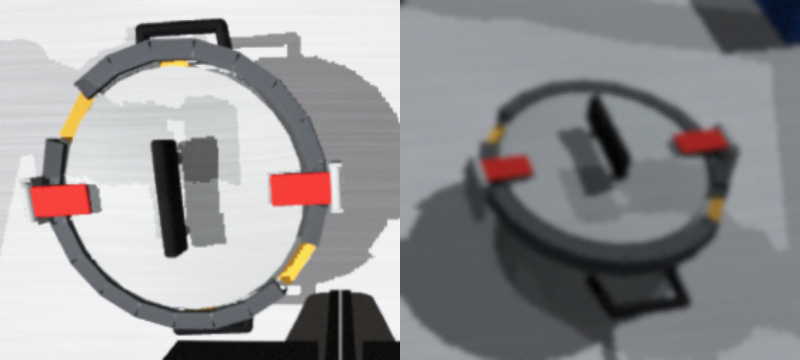

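The crop shows both clips flat, at (60,200) and (300,190) in the left half, and the bar in line with the handles. I'm handing in the job.

```bash
python3 -c "
from h import *
print(robot.job_done())"
```

```text
the job is handed in; nothing more can be done
None
```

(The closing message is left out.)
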